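Refit the filler cap of the lubrication tank

ROBOT

A 6-joint arm with a two-finger parallel gripper is mounted at the origin on the work surface. World frame = base frame: x ahead of the robot, y to its left, z up, the work surface at z = 0. Lengths are in m, angles in rad, forces in N, time in s.
With the tool pointing down it reaches from about 0.325 to 0.85 m from the base axis. Payload 15.5 kg.
Tool frame: the origin (TCP) lies midway between the tips of the shut fingers; the grasp point (between the pads) lies 19 mm behind it (env.grip_point_offset is the x of the grasp point in the tool frame, in m); x points along the fingers, y is the direction in which the jaws open and shut, and the axes are right-handed (so a half turn about x gives the same grasp; the last joint's range is limited). The gripper opens to 91 mm and grips with 3 to 60 N. Pads are 32 mm wide; open, the fingers measure 118 mm over their backs; the gripper's body (76 mm by 178 mm) begins 60 mm behind the grasp point.
Start: joints at [-1.387, 0.494, 1.345, -0, 1.302, -0.096], TCP at [0.173, -0.601, 0.214] pointing down, gripper open.
Joint ranges: [-2.91, 2.91], [-0.82, 2.16], [0.22, 2.67], [-1.22, 4.37], [0.12, 2.79], [-3.08, 3.08]. Speed limits (rad/s): [1.89, 1.89, 2.57, 3.01, 3.01, 3.01].

INTERFACE

Orientations are given as a rotation vector (axis times angle).
In Python, from workcell import env gives the robot as it stands.
- The arm moves only by the tool step_arm, never from a script. Its argument "increments" is one flat list of numbers, 7 for each row, row after row: the shift along the tool's x, y, z in mm, then the turn, a rotation vector about the tool's x, y, z in rad, then the gripper's target within -1 to 1 (fully open at 1, half-way at 0, shut at -1). In form: [tx, ty, tz, rx, ry, rz, fingers, tx, ty, tz, rx, ry, rz, fingers, ...]. A call has 1 to 12 rows; each row is the pose to reach, as a shift and turn from the pose commanded when the call began, along the tool's axes at that moment; what a row does not reach only later rows make up. A row lasts 1/8 s, in which the tool goes at most 62.5 mm and 10.7 degrees, less where a joint would pass 70% of its speed; a pose out of reach is approached as far as the arm can. A call with a gripper value outside its range is refused whole. The fingers move at their own pace and stop on an object; "force" is the grip in N (left out, the last holds). Time passes only in rows, so rows that repeat a pose let the fingers close. It gives the time, the measured TCP pose, the force and the opening at its end, in the units of the state.
- env.get_state(): the state, without advancing time (a new reading comes with each control period).
- env.capture(name): name is "scene" or "top" or "wrist"; returns (picture, depth): 400x640x3 uint8, red, green, blue; 400x640 float32, m along the optical axis (not along the pixel's ray), 0 where there is no reading.
- env.camera_info(name): a dict with "mtx" (3x3 intrinsics, pixels), "origin" and "rotation" of the camera in the world; the wrist camera has in their place "tool_from_camera" (4x4, takes a point from camera to tool coordinates, whose origin is the TCP and whose axes are the tool frame's). Camera axes: x right, y down, z forward; pixel columns grow to the right and rows downward; lengths in m; the calibration is good to about 2 mm. The wrist camera is an equidistant fisheye: a pixel r from the principal point sees the ray r / f radians off the axis. A picture is of the moment at which its call begins: read the wrist's pose just before it. camera_info takes no time and is no camera call.
- env.hand_in(): hands the job in, once; it reports no verdict.
The state is a dict: "time": time; "joint_pos": joint angles; "qvel": joint speeds; "effort": joint torques, N m; "tool_pos": TCP position; "tcp_rot": TCP orientation; "wrist_force": force on the tool from outside, world axes, zero at the start; "torque": the same for the moment, N m; "finger_gap": finger opening in m.
Only numpy, scipy, OpenCV 4.12 (cv2) and the standard library are available. Lean on these libraries where they do the work, as an engineer would, in place of code of your own. Each camera call takes 0.05 s, during which the arm holds its last target.

TASK

Put the filler cap that lies on the bench back on the lubrication tank: fit it upright into the filler neck with its two pins in the two slots, push it down against the spring, turn it a quarter clockwise (seen from above) and let it click up home, so that it stays locked when you let go. Feel for the slots and do not force it: never load the tank or its neck with more than 70 N. Leave the two sleeves, the insert box and the spanner where they are.

Things in the scene. Friction and masses are not known exactly. Their poses are not given: they have to be found in the camera images.
- cap_center (a point): Filler cap, bare metal, 0.25 kg, 59.5 mm tall. Head: eight-sided, 56 mm across flats, 10 mm thick; this point is its middle, on the axis. z runs from nose to grip bar, x along bar and pins; two flats face +-x. At the start it lies on its side, nose down: x level, z 29 deg above level, heading left (+y), 45 to 105 deg from straight ahead; point 27 mm above the bench.
- cap_bar (a point): Middle of the cap's grip bar, 16 mm above cap_center along the axis: bar 50 mm long (x), 12 wide, 22 high, standing on the head. The pins are in line with it. Axes as cap_center.
- cap_nose (a point): Tip of the cap's spigot, 32.5 mm below cap_center on the axis. Spigot round, 29 mm across, 27.5 long, edge chamfered 3 mm. Two opposite pins, 6 mm thick, reach 20.5 mm from the axis; their middle is 13 mm above this point. The cap can stand on this nose (flat 23 mm across). Axes as cap_center.
- filler (a point): Centre of the rim of the tank's upright steel filler neck: 58 mm outside, bore 32, rim 150 mm above the bench and 34 above the tank's flat lid. z up, y along the tank towards the motor. Two opposite slots in the bore, 11 mm wide, take the pins; their line lies up to 35 deg either way from this x and is NOT measured: look, or press lightly with the pins on the rim and turn until they drop in.
- seat (a joint): Sprung brass plate in the neck's bore, value = how far it is pushed down (m). Cap_center is 22.5 mm over the rim with the pins on the rim, 18.5 where the nose meets the plate (3 N, then 1 N per mm), 5 at the bottom (head on rim). The pins turn only 5 to 6.5 mm over the rim, clockwise, to a stop past 90 deg; there the spring lifts them 3 mm into notches: home, 9.5 mm, plate down 9 mm.
- motor_top (a point): Top of the tank's upright motor (84 mm across), 68 mm above the filler's rim and 170 mm from it. The tank's middle is half-way between them. Axes as filler.
- sleeve_large: bystander: dark steel sleeve standing, 54 mm outside, 55 mm tall; origin under its centre
- sleeve_small: bystander: dark steel sleeve standing, 42 mm outside, 45 mm tall; origin under its centre
- insert_box: bystander: blue plastic box 87 x 62 x 27 mm; origin under its centre
- spanner: bystander: steel spanner 180 mm long, lying; origin under its centre
- tank: Lubrication tank (fixed), 182 x 322 mm (322 along y), 116 mm high, with filler neck and motor on its lid. Origin: under its middle, on the bench. Axes as filler. Do not force it: all contact forces on tank, neck and sprung plate, summed, must stay under 70 N (the lock itself needs some 20 N of push and under 0.2 N m of turn; 0.5 N m against a slot's wall or the stop adds some 30 N).
Things that resemble listed ones, but are neither listed nor needed, are in the scene too. What is meant by the part that bears cap_center is not yellow, and is the larger of those in its own colour.

How it is judged:
At the end, for the whole second after the job is handed in: The cap is locked in the filler neck and stays so when let go: upright within 6 deg, within 4 mm of the neck's axis, its head middle 8 to 11.5 mm above the rim (pins up in the notches; lower is not turned far enough, higher is not locked) (z of cap_center in the frame of filler between 0.008 and 0.0115 m and horizontal distance between cap_center and filler below 0.004 m and angle between cap_center's own z axis and vertical below 0.1 rad); the robot touches nothing.
It fails at once if a sleeve, the insert box or the spanner is moved by more than 30 mm (distance of any of sleeve_large, sleeve_small, insert_box, spanner from where it was at the start of the episode above 0.03 m).
It fails at once if the tank or its filler neck is forced: loaded with over 70 N (contact force between tank and anything else above 70 N).
It also fails if it takes over 72 s, if anything falls off the work surface, if the arm or the gripper's body presses on something with over 40 N, if the wrist force passes 120 N, or if a joint passes its speed limit or range.

## Working session

There is one attempt and no reset: what is moved stays moved. The work goes in short steps, Python scripts to look and compute and a tool call to move; the robot and the scene stay as the last step left them, time stands still between calls to the robot, and variables do not carry over. Pictures are saved under pics/ and viewed, and the job is handed in when it is done.

Besides the shell and the picture viewer there is one more tool, called in YAML: its name, and indented under it one key for each argument. step_arm: Moves the arm, as the interface text tells. Its arguments: {"type":"object","properties":{"increments":{"type":"array","items":{"type":"number"}},"force":{"type":"number"}},"required":["increments"]}

```bash
ls; mkdir -p pics
python3 - <<'E'
from workcell import env
import cv2,numpy as np
print(env.get_state())
for n in ["scene","top","wrist"]:
    s=env.get_state()
    p,d=env.capture(n)
    cv2.imwrite(f"pics/{n}0.png",p[:,:,::-1]); np.save(f"pics/{n}0.npy",d)
    print(n,env.camera_info(n))
E
```

```text
pics
{'time': 0.0, 'joint_pos': array([-1.38650725e+00,  4.94186045e-01,  1.34614895e+00, -5.32646872e-06,
        1.30247254e+00, -9.55221984e-02]), 'qvel': array([ 0.00117286, -0.00201619, -0.00094541, -0.00110486,  0.0005212 ,
        0.00174001]), 'effort': array([-6.16391189e-04, -8.78834724e+01, -3.81841421e+01,  7.02791428e-02,
        5.34377096e-02, -7.68265545e-05]), 'tool_pos': array([ 0.17252664, -0.6003187 ,  0.21333044]), 'tcp_rot': array([ 2.07197506,  0.293067  , -2.07209859]), 'wrist_force': array([0.11241668, 1.0359137 , 0.03877686]), 'torque': array([-0.00301419,  0.00198236, -0.04041233]), 'finger_gap': 0.09105629606869854}
scene {'mtx': array([[496.67745061,   0.        , 317.51248451],
       [  0.        , 496.67745061, 205.07793677],
       [  0.        ,   0.        ,   1.        ]]), 'origin': array([ 1.30861829, -0.71368507,  0.91244239]), 'rotation': array([-2.04628665, -0.88698032,  0.44963793])}
top {'mtx': array([[366.4976117 ,   0.        , 314.52516788],
       [  0.        , 366.4976117 , 196.37248101],
       [  0.        ,   0.        ,   1.        ]]), 'origin': array([0.45125615, 0.01612852, 1.19750007]), 'rotation': array([-2.19821464,  2.15548137, -0.10569839])}
wrist {'mtx': array([[309.70691629,   0.        , 320.24456692],
       [  0.        , 309.70691629, 201.41648568],
       [  0.        ,   0.        ,   1.        ]]), 'tool_from_camera': array([[ 1.41711319e-04, -2.87815537e-01,  9.57685855e-01,
        -1.70550466e-01],
       [ 9.99999980e-01,  1.76612164e-04, -9.48949912e-05,
        -6.46727603e-04],
       [-1.41826718e-04,  9.57685849e-01,  2.87815557e-01,
        -8.22720381e-02],
       [ 0.00000000e+00,  0.00000000e+00,  0.00000000e+00,
         1.00000000e+00]])}
```

View pics/scene0.png

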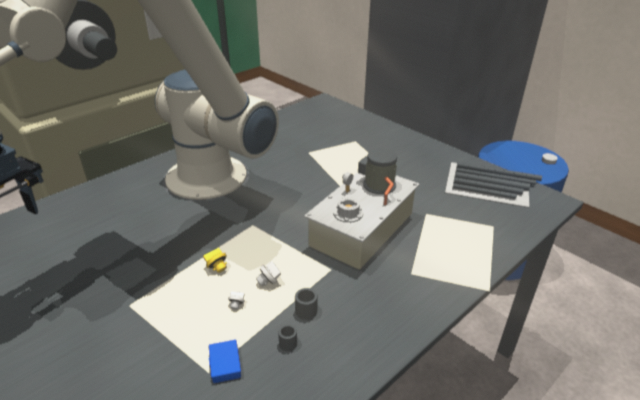

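View pics/top0.png

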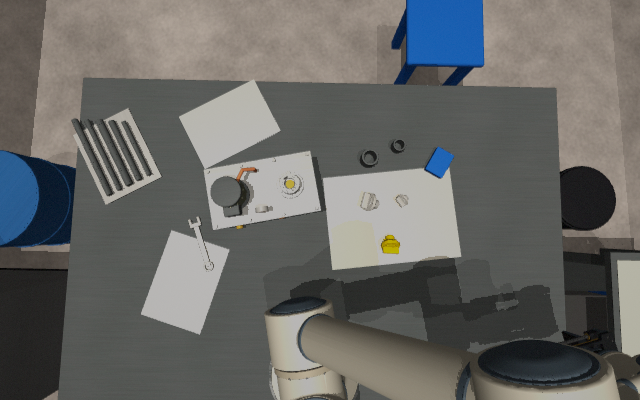

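View pics/wrist0.png

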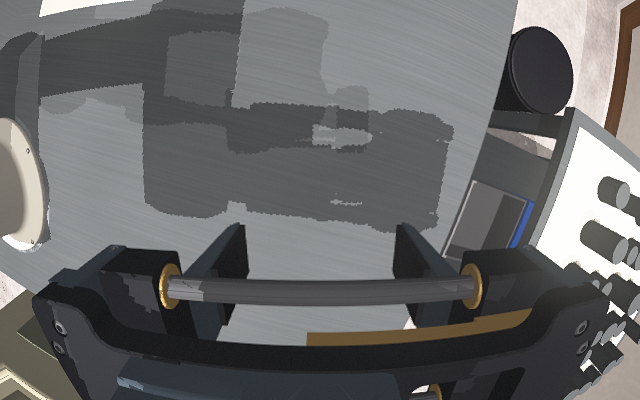

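The large bare-metal cap is at about (369,200) in top. A smaller lookalike is at (402,200) and a yellow one at (390,245). The neck is at (290,184), the motor at (228,192).

```bash
cat > h.py <<'E'
import numpy as np,cv2
from scipy.spatial.transform import Rotation as R
from workcell import env
def pts(name,d,s=None):
    ci=env.camera_info(name);K=ci['mtx']
    v,u=np.mgrid[0:400,0:640].astype(float)
    x=(u-K[0,2])/K[0,0];y=(v-K[1,2])/K[1,1]
    if name!='wrist':
        c=np.dstack([x*d,y*d,d]);Rm=R.from_rotvec(ci['rotation']).as_matrix();o=ci['origin']
    else:
        th=np.hypot(x,y);k=np.where(th>1e-9,np.tan(th)/np.maximum(th,1e-9),1)
        c=np.dstack([x*k*d,y*k*d,d]);T=toolT(s)@ci['tool_from_camera'];Rm=T[:3,:3];o=T[:3,3]
    w=c@Rm.T+o
    w[d<=0]=np.nan
    return w
def toolT(s):
    T=np.eye(4);T[:3,:3]=R.from_rotvec(s['tcp_rot']).as_matrix();T[:3,3]=s['tool_pos'];return T
def proj(name,P,s=None):
    ci=env.camera_info(name);K=ci['mtx'];P=np.atleast_2d(P)
    if name!='wrist':
        Rm=R.from_rotvec(ci['rotation']).as_matrix();o=ci['origin']
        c=(P-o)@Rm;return np.c_[c[:,0]/c[:,2]*K[0,0]+K[0,2],c[:,1]/c[:,2]*K[1,1]+K[1,2]]
    T=toolT(s)@ci['tool_from_camera'];c=(P-T[:3,3])@T[:3,:3]
    r=np.hypot(c[:,0],c[:,1]);th=np.arctan2(r,c[:,2])
    return np.c_[c[:,0]/r*th*K[0,0]+K[0,2],c[:,1]/r*th*K[1,1]+K[1,2]]
E
python3 - <<'E'
from h import *
for n,px in [("top",[(369,200),(402,200),(390,245),(290,184),(228,192),(370,230)]),("scene",[(269,272),(348,209),(381,160)])]:
    w=pts(n,np.load(f"pics/{n}0.npy"))
    for u,v in px: print(n,u,v,w[v,u].round(3))
    p=cv2.imread(f"pics/{n}0.png")
    if n=="top": c=p[150:260,190:470]
    else: c=p[130:310,190:450]
    cv2.imwrite(f"pics/{n}0c.png",cv2.resize(c,None,fx=2.8,fy=2.8,interpolation=cv2.INTER_CUBIC))
# neck rim fit from top
w=pts("top",np.load("pics/top0.npy"))
m=(abs(w[...,2]-.150)<.006)&(np.hypot(w[...,0]-w[184,290,0],w[...,1]-w[184,290,1])<.05)
print(m.sum(),np.nanmean(w[m],0),np.nanmedian(w[m],0))
q=w[m][:,:2].astype(np.float32); print(cv2.minEnclosingCircle(q))
m=(w[...,2]>.2)&(w[...,2]<.23)&(np.hypot(w[...,0]-w[192,228,0],w[...,1]-w[192,228,1])<.07)
q=w[m].astype(np.float32);print(m.sum(),q.mean(0),cv2.minEnclosingCircle(q[:,:2].copy()))
E
```

```text
top 369 200 [ 0.549 -0.162  0.042]
top 402 200 [ 0.553 -0.269  0.03 ]
top 390 245 [ 0.409 -0.228  0.041]
top 290 184 [0.584 0.084 0.136]
top 228 192 [0.549 0.244 0.218]
top 370 230 [ 0.455 -0.172  0.001]
scene 269 272 [ 0.561 -0.172  0.047]
scene 348 209 [0.6   0.068 0.145]
scene 381 160 [0.57  0.225 0.218]
214 [0.58396279 0.08489242 0.15116139] [0.58439884 0.08497779 0.15124536]
((0.5841036438941956, 0.08523587137460709), 0.029223691672086716)
762 [0.5502357  0.2501518  0.21896957] ((0.5511071085929871, 0.25135836005210876), 0.04215998575091362)
```

View pics/top0c.png

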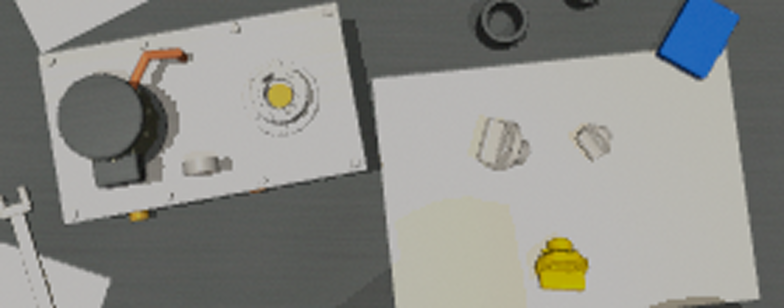

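View pics/scene0c.png

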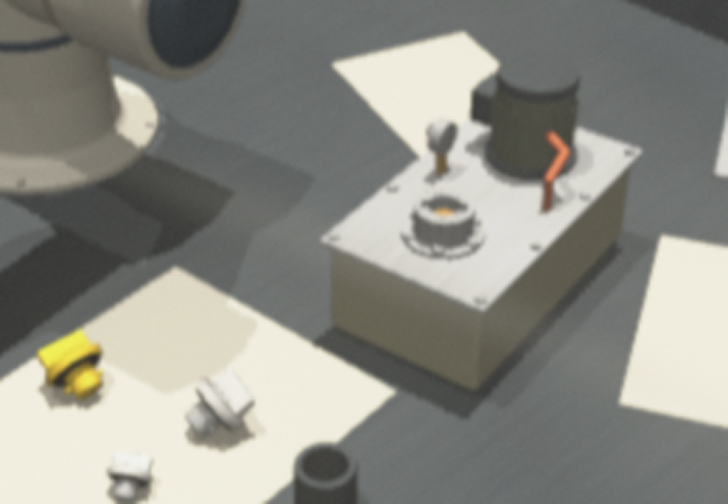

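```bash
cat >> h.py <<'E'
def Rtool(xdir,ydir):
    x=np.array(xdir,float);x/=np.linalg.norm(x);y=np.array(ydir,float);y-=x*(x@y);y/=np.linalg.norm(y)
    return np.c_[x,y,np.cross(x,y)]
def inc(P,Rm,s=None):
    s=s or env.get_state();T=toolT(s)
    t=T[:3,:3].T@(np.array(P)-T[:3,3])*1000
    r=R.from_matrix(T[:3,:3].T@Rm).as_rotvec()
    print("inc",t.round(1),r.round(4),"dist",np.linalg.norm(t).round(1),"deg",np.degrees(np.linalg.norm(r)).round(1))
    return t,r
E
python3 - <<'E'
from h import *
s=env.get_state();print(toolT(s).round(3))
for yd in [(1,-.25,0),(-1,.25,0)]:
    inc([.56,-.13,.27],Rtool([0,0,-1],yd))
E
```

```text
[[-0.     0.276 -0.961  0.173]
 [ 0.001 -0.961 -0.276 -0.6  ]
 [-1.    -0.001 -0.     0.213]
 [ 0.     0.     0.     1.   ]]
inc [ -56.2 -345.2 -502.3] [-1.046e+00 -5.000e-04  8.000e-04] dist 612.1 deg 59.9
inc [ -56.2 -345.2 -502.3] [2.0956e+00 9.0000e-04 6.0000e-04] dist 612.1 deg 120.1
```

Run:
```python
from h import *
inc([.57,-.03,.25],Rtool([0,0,-1],(1,-.2,0)))
```

```text
inc [ -36.1 -438.5 -539.5] [-1.0936e+00 -6.0000e-04  8.0000e-04] dist 696.2 deg 62.7
```

step_arm:
  increments: [-36,-438,-539,-1.094,0,0,1,-36,-438,-539,-1.094,0,0,1,-36,-438,-539,-1.094,0,0,1,-36,-438,-539,-1.094,0,0,1,-36,-438,-539,-1.094,0,0,1,-36,-438,-539,-1.094,0,0,1,-36,-438,-539,-1.094,0,0,1,-36,-438,-539,-1.094,0,0,1,-36,-438,-539,-1.094,0,0,1,-36,-438,-539,-1.094,0,0,1,-36,-438,-539,-1.094,0,0,1,-36,-438,-539,-1.094,0,0,1]

```text
time: 1.65
tool_pos: [0.5713, -0.0277, 0.2497]
tcp_rot: [1.351, 1.112, -1.35]
wrist_force: [0.0, -0.6, -0.6]
finger_gap: 0.0915
```

```bash
cat > look.py <<'E'
import sys
from h import *
tag=sys.argv[1]
s=env.get_state();p,d=env.capture("wrist")
np.savez(f"pics/w{tag}.npz",d=d,p=p,tool_pos=s['tool_pos'],tcp_rot=s['tcp_rot'])
cv2.imwrite(f"pics/w{tag}.png",p[:,:,::-1])
print(s['time'],s['joint_pos'].round(3),s['tool_pos'].round(4))
E
python3 look.py 1
```

```text
1.65 [-1.530e-01  3.850e-01  1.430e+00  1.000e-03  1.326e+00  4.000e-02] [ 0.5713 -0.0277  0.2497]
```

View pics/w1.png

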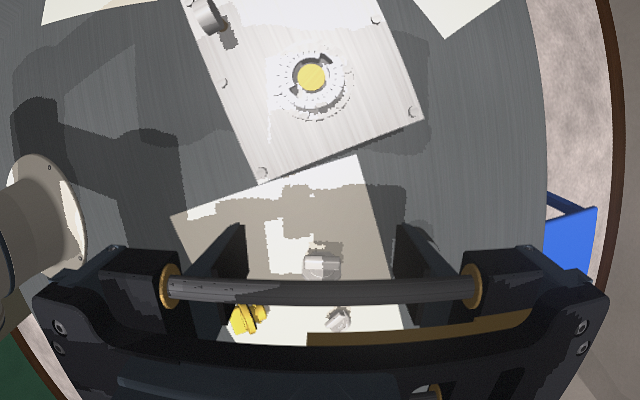

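Run:
```python
from h import *
p=cv2.imread("pics/w1.png")
cv2.imwrite("pics/w1a.png",cv2.resize(p[30:130,260:370],None,fx=6,fy=6,interpolation=cv2.INTER_CUBIC))
cv2.imwrite("pics/w1b.png",cv2.resize(p[230:290,280:370],None,fx=7,fy=7,interpolation=cv2.INTER_CUBIC))
```

```text
(no output)
```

View pics/w1a.png

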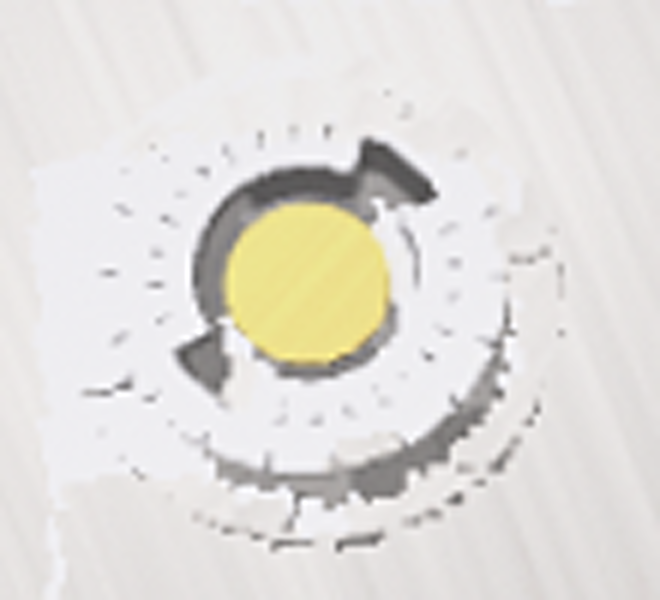

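View pics/w1b.png

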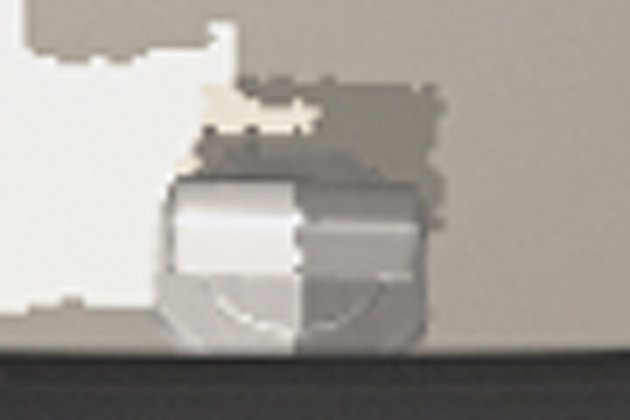

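```bash
cat >> h.py <<'E'
def ray(name,u,v,s=None):
    ci=env.camera_info(name);K=ci['mtx'];x=(u-K[0,2])/K[0,0];y=(v-K[1,2])/K[1,1]
    if name=='wrist':
        th=np.hypot(x,y);c=np.array([x/th*np.sin(th),y/th*np.sin(th),np.cos(th)])
        T=toolT(s)@ci['tool_from_camera'];return T[:3,3],T[:3,:3]@c
    Rm=R.from_rotvec(ci['rotation']).as_matrix();return ci['origin'],Rm@np.array([x,y,1])
def atz(name,u,v,z,s=None):
    o,d=ray(name,u,v,s);return o+d*(z-o[2])/d[2]
E
python3 - <<'E'
from h import *
s=np.load("pics/w1.npz");
w=pts('wrist',s['d'],s)
f=lambda cx,cy:atz('wrist',260+cx/6,30+cy/6,.150,s)
c=[f(*q) for q in [(368,140),(432,200),(178,352),(225,400)]]
a=(c[0]+c[1])/2;b=(c[2]+c[3])/2
print(np.array(c).round(4),'mid',(a+b)/2,'len',np.linalg.norm(a-b),'ang',np.degrees(np.arctan2(*(a-b)[1::-1])))
m=(abs(w[...,2]-.150)<.004)&(np.hypot(w[...,0]-.584,w[...,1]-.085)<.045)
q=w[m];print(m.sum(),q.mean(0),cv2.minEnclosingCircle(q[:,:2].astype(np.float32)))
# cap points
v0,v1,u0,u1=250,281,300,345
for v in range(254,281,3): print(v,[tuple(w[v,u].round(3)) for u in (304,312,320,330,338)])
E
```

```text
[[0.598  0.1032 0.15  ]
 [0.6052 0.0927 0.15  ]
 [0.5654 0.0779 0.15  ]
 [0.5706 0.0696 0.15  ]] mid [0.58480567 0.08587223 0.15      ] len 0.041447360841318164 ang 35.71667939090863
2237 [0.58502773 0.08595796 0.14979705] ((0.5848238468170166, 0.08597806096076965), 0.02962626703083515)
254 [(np.float64(0.523), np.float64(-0.147), np.float64(0.001)), (np.float64(0.536), np.float64(-0.144), np.float64(0.01)), (np.float64(0.548), np.float64(-0.147), np.float64(0.009)), (np.float64(0.562), np.float64(-0.15), np.float64(0.01)), (np.float64(0.574), np.float64(-0.156), np.float64(0.001))]
257 [(np.float64(0.528), np.float64(-0.134), np.float64(0.037)), (np.float64(0.539), np.float64(-0.135), np.float64(0.039)), (np.float64(0.55), np.float64(-0.138), np.float64(0.038)), (np.float64(0.563), np.float64(-0.14), np.float64(0.039)), (np.float64(0.574), np.float64(-0.143), np.float64(0.038))]
260 [(np.float64(0.528), np.float64(-0.136), np.float64(0.042)), (np.float64(0.539), np.float64(-0.138), np.float64(0.043)), (np.float64(0.549), np.float64(-0.14), np.float64(0.043)), (np.float64(0.563), np.
[... 1212 characters left out ...]
t64(-0.164), np.float64(0.039)), (np.float64(0.57), np.float64(-0.168), np.float64(0.035))]
275 [(np.float64(0.523), np.float64(-0.159), np.float64(0.043)), (np.float64(0.534), np.float64(-0.161), np.float64(0.043)), (np.float64(0.545), np.float64(-0.163), np.float64(0.043)), (np.float64(0.558), np.float64(-0.167), np.float64(0.041)), (np.float64(0.569), np.float64(-0.169), np.float64(0.042))]
278 [(np.float64(0.521), np.float64(-0.167), np.float64(0.038)), (np.float64(0.533), np.float64(-0.164), np.float64(0.046)), (np.float64(0.544), np.float64(-0.166), np.float64(0.046)), (np.float64(0.558), np.float64(-0.169), np.float64(0.046)), (np.float64(0.568), np.float64(-0.175), np.float64(0.04))]
```

Run:
```python
from h import *
s=np.load("pics/w1.npz")
f=lambda cx,cy,z:atz('wrist',280+cx/7,230+cy/7,z,s)
# upper edge of bar end: left, right
l=f(173,216,.0453);r=f(420,224,.0453);print(l,r,np.linalg.norm(l-r),np.degrees(np.arctan2(*(r-l)[1::-1])))
l2=f(175,181,.0349);r2=f(425,183,.0349);print(l2,r2,np.linalg.norm(l2-r2),np.degrees(np.arctan2(*(r2-l2)[1::-1])))
h=np.radians(78.7);x=np.array([np.sin(h),-np.cos(h),0]);z=np.array([np.cos(h)*np.cos(np.radians(29)),np.sin(h)*np.cos(np.radians(29)),np.sin(np.radians(29))]);y=np.cross(z,x)
C=(l+r)/2-.027*z+.006*y;C2=(l2+r2)/2-.027*z-.006*y
print(C,C2)
C=(C+C2)/2;C[2]=.027
# overlay check scene/top
P=[]
for a in np.arange(8)*np.pi/4+np.pi/8:
    rr=.028/np.cos(np.pi/8)
    for zz in(-.005,.005):P.append(C+rr*np.cos(a)*x+rr*np.sin(a)*y+zz*z)
for zz in(.005,.027):
    for sx in(-1,1):
        for sy in(-1,1):P.append(C+.025*sx*x+.006*sy*y+zz*z)
P.append(C-.0325*z)
for n,sl,k in(("scene",(slice(230,310),slice(220,320)),7),("top",(slice(170,230),slice(330,430)),7)):
    p=cv2.imread(f"pics/{n}0.png")[sl];p=cv2.resize(p,None,fx=k,fy=k,interpolation=cv2.INTER_CUBIC)
    for u,v in proj(n,np.array(P)):
        cv2.circle(p,(int((u-sl[1].start+.5)*k),int((v-sl[0].start+.5)*k)),2,(0,0,255),-1)
    cv2.imwrite(f"pics/ov_{n}.png",p)
```

```text
[ 0.52882779 -0.13591257  0.0453    ] [ 0.57564706 -0.14693356  0.0453    ] 0.048098925633381896 -13.245960744033418
[ 0.52926761 -0.13353217  0.0349    ] [ 0.57784603 -0.14355534  0.0349    ] 0.049601679526090105 -11.658210480000568
[ 0.54818019 -0.16172755  0.02696242] [ 0.54835962 -0.16455318  0.02705786]
```

View pics/ov_scene.png

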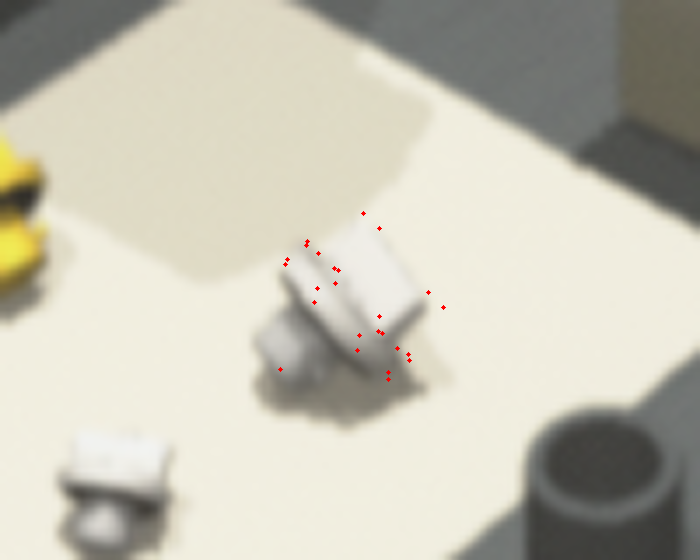

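View pics/ov_top.png

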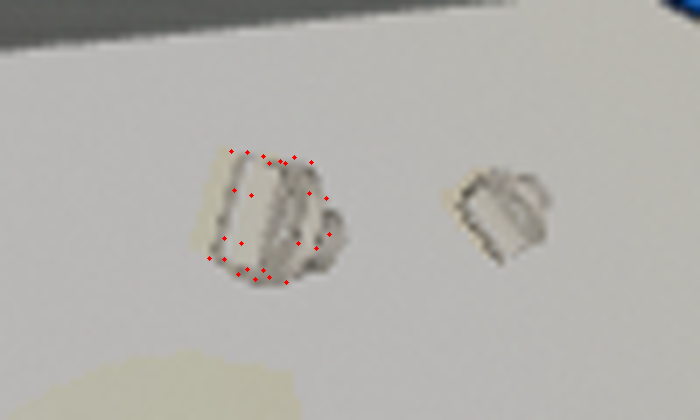

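```bash
cat > plan1.py <<'E'
from h import *
C=np.array([.548,-.165,.027]);H=np.radians(78);p=np.radians(70)
tx=np.array([-np.cos(H)*np.cos(p),-np.sin(H)*np.cos(p),-np.sin(p)]);ty=np.array([np.sin(H),-np.cos(H),0])
Rg=Rtool(tx,ty);G=C+.016*Rg[:,0]
E
python3 - <<'E'
from plan1 import *
inc(G-.1*Rg[:,0],Rg); inc(G,Rg)
E
```

```text
inc [143.6   4.5 109.5] [ 0.0152 -0.3493 -0.0025] dist 180.7 deg 20.0
inc [237.6   4.  143.7] [ 0.0152 -0.3493 -0.0025] dist 277.7 deg 20.0
```

step_arm:
  increments: [144,4.5,109.5,0.015,-0.349,-0.0025,1,144,4.5,109.5,0.015,-0.349,-0.0025,1,144,4.5,109.5,0.015,-0.349,-0.0025,1,144,4.5,109.5,0.015,-0.349,-0.0025,1,144,4.5,109.5,0.015,-0.349,-0.0025,1]

```text
time: 2.33
tool_pos: [0.5526, -0.1398, 0.1066]
tcp_rot: [1.074, 0.865, -1.532]
wrist_force: [0.5, -0.4, 1.1]
finger_gap: 0.0913
```

```bash
python3 look.py 2
python3 - <<'E'
from plan1 import *
inc(G,Rg)
E
```

```text
2.325 [-0.141  0.582  1.6   -0.41   1.025  0.299] [ 0.5526 -0.1398  0.1066]
inc [100.2   0.2  -3. ] [-0.0039 -0.0003 -0.0005] dist 100.2 deg 0.2
```

View pics/w2.png

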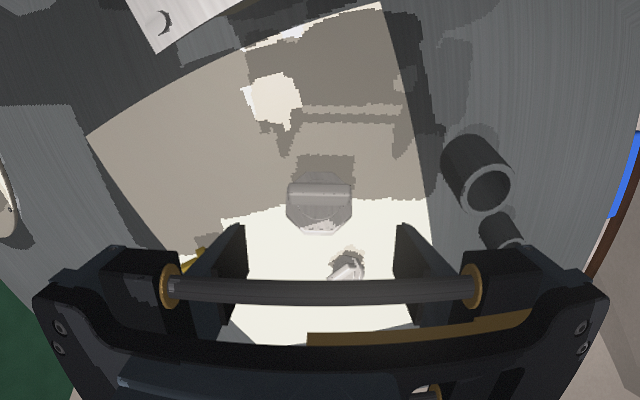

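Run:
```python
from plan1 import *
s=np.load("pics/w2.npz")
x=ty;z=np.array([np.cos(H)*np.cos(np.radians(29)),np.sin(H)*np.cos(np.radians(29)),np.sin(np.radians(29))]);y=np.cross(z,x)
P=[]
for a in np.arange(8)*np.pi/4+np.pi/8:
    rr=.028/np.cos(np.pi/8)
    for zz in(-.005,.005):P.append(C+rr*np.cos(a)*x+rr*np.sin(a)*y+zz*z)
for zz in(.005,.027):
    for sx in(-1,1):
        for sy in(-1,1):P.append(C+.025*sx*x+.006*sy*y+zz*z)
k=6;p=cv2.resize(cv2.imread("pics/w2.png")[160:250,260:380],None,fx=k,fy=k,interpolation=cv2.INTER_CUBIC)
for u,v in proj('wrist',np.array(P),s): cv2.circle(p,(int((u-260+.5)*k),int((v-160+.5)*k)),3,(0,0,255),-1)
cv2.imwrite("pics/ov_w2.png",p)
```

```text
(no output)
```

View pics/ov_w2.png

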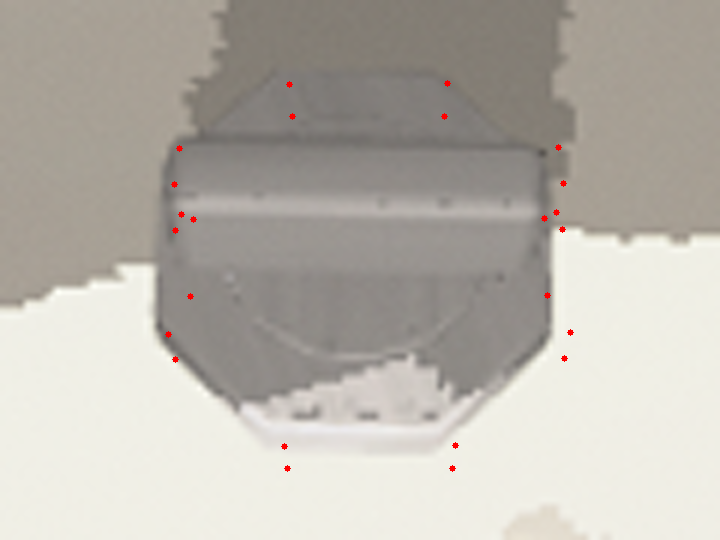

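step_arm:
  increments: [50,-1.3,-4.5,-0.004,0,0,1,100,-1.3,-4.5,-0.004,0,0,1,100,-1.3,-4.5,-0.004,0,0,1,100,-1.3,-4.5,-0.004,0,0,0,100,-1.3,-4.5,-0.004,0,0,-1,100,-1.3,-4.5,-0.004,0,0,-1,100,-1.3,-4.5,-0.004,0,0,-1,100,-1.3,-4.5,-0.004,0,0,-1]
  force: 40

```text
time: 3.38
tool_pos: [0.5455, -0.1681, 0.011]
tcp_rot: [1.07, 0.868, -1.528]
wrist_force: [-0.7, 3.0, 8.2]
finger_gap: 0.0555
```

```bash
python3 look.py 3
cat >> plan1.py <<'E'
ax=np.cross([np.cos(H),np.sin(H),0],[0,0,1]);ax/=np.linalg.norm(ax)
Rs=R.from_rotvec(ax*np.radians(61)).as_matrix()@Rg
E
python3 - <<'E'
from plan1 import *
s=env.get_state();T=toolT(s);Cn=T[:3,3]-.016*T[:3,0];print(Cn)
print(Rs.round(3))
for h in (.10,.034):
    c=np.array([.54,-.15,h]);inc(c+.016*Rs[:,0],Rs)
E
```

```text
3.375 [-0.192  0.722  1.671 -0.488  0.816  0.366] [ 0.5455 -0.1681  0.011 ]
[ 0.54668676 -0.16275689  0.02597579]
[[ 0.136  0.978 -0.157]
 [ 0.642 -0.208 -0.738]
 [-0.755 -0.    -0.656]]
inc [-81.6  -9.2   0.9] [1.3000e-03 1.0646e+00 5.0000e-04] dist 82.1 deg 61.0
inc [-19.6  -9.2 -21.7] [1.3000e-03 1.0646e+00 5.0000e-04] dist 30.6 deg 61.0
```

View pics/w3.png

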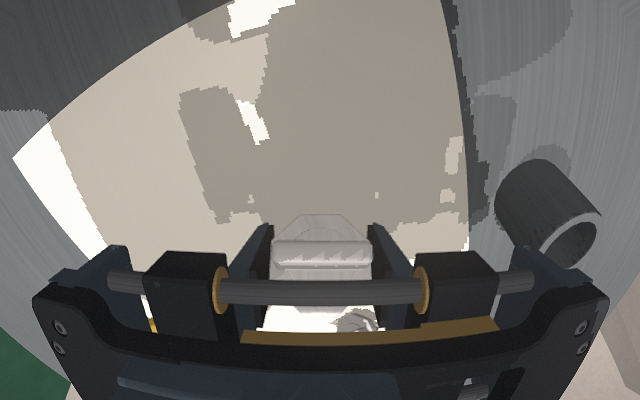

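step_arm:
  increments: [-50,-9,0,0,0,0,-1,-82,-9,1,0,0.2,0,-1,-82,-9,1,0,1.065,0,-1,-82,-9,1,0,1.065,0,-1,-82,-9,1,0,1.065,0,-1,-82,-9,1,0,1.065,0,-1,-82,-9,1,0,1.065,0,-1,-82,-9,1,0,1.065,0,-1]
  force: 50

```text
time: 4.42
tool_pos: [0.5413, -0.1413, 0.0863]
tcp_rot: [1.917, 1.552, -0.875]
wrist_force: [-0.5, 0.1, -1.8]
finger_gap: 0.0553
```

```bash
python3 look.py 4
python3 - <<'E'
from plan1 import *
p,d=env.capture("scene");cv2.imwrite("pics/s4.png",cv2.resize(p[150:320,160:400,::-1],None,fx=3.3,fy=3.3,interpolation=cv2.INTER_CUBIC));np.save("pics/s4.npy",d)
s=env.get_state();print(s['joint_pos'].round(2),s['finger_gap'])
T=toolT(s);print(T[:3,3]-.016*T[:3,0])
inc(np.array([.54,-.15,.034])+.016*Rs[:,0],Rs)
E
```

```text
4.425 [-0.738  0.744  1.554  0.626  1.315 -0.837] [ 0.5413 -0.1413  0.0863]
[-0.73  0.74  1.56  0.62  1.31 -0.83] 0.055296758669848886
[ 0.5396593  -0.15006306  0.09961084]
inc [49.7  0.5 42.8] [-0.0007  0.0018  0.0021] dist 65.6 deg 0.2
```

View pics/w4.png

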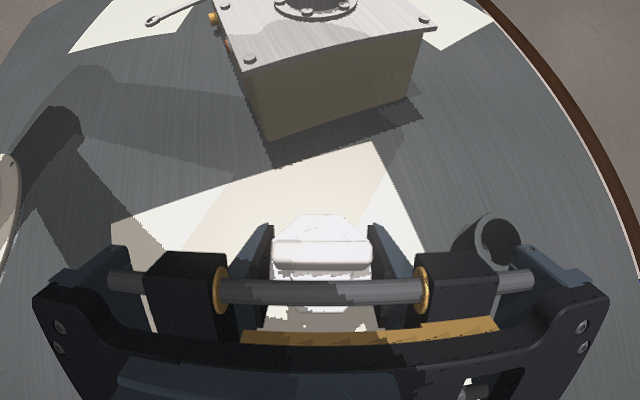

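View pics/s4.png

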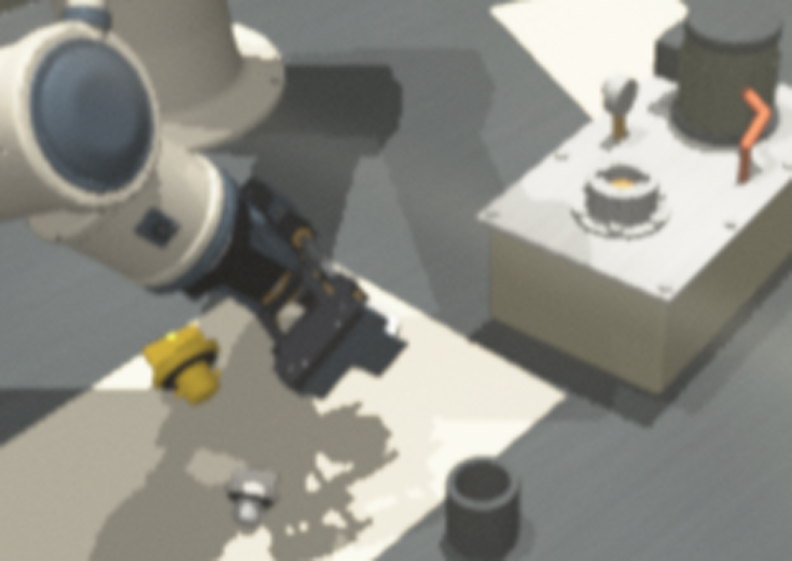

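step_arm:
  increments: [25,0,21,0,0,0,-1,42,0,36.5,0,0,0,-1,46,0,40,0,0,0,-1,49.5,0,42.8,0,0,0,-1,49.5,0,42.8,0,0,0,-1]

```text
time: 5.15
tool_pos: [0.5421, -0.1396, 0.0227]
tcp_rot: [1.913, 1.552, -0.873]
wrist_force: [-0.3, -0.6, -1.3]
finger_gap: 0.0555
```

step_arm:
  increments: [0.8,0,0.7,0,0,0,-1,1.5,0,1.3,0,0,0,-1,1.5,0,1.3,0,0,0,-1]

```text
time: 5.52
tool_pos: [0.5421, -0.1397, 0.0207]
tcp_rot: [1.914, 1.552, -0.872]
wrist_force: [-0.2, -0.3, 3.2]
finger_gap: 0.0559
```

step_arm:
  increments: [0.6,0,0.5,0,0,0,-1,0.6,0,0.5,0,0,0,-0.2,0.6,0,0.5,0,0,0,0.5,0.6,0,0.5,0,0,0,1,0.6,0,0.5,0,0,0,1,-30,0,0,0,0,0,1,-80,0,0,0,0,0,1,-120,0,0,0,0,0,1,-120,0,0,0,0,0,1]

```text
time: 6.65
tool_pos: [0.5265, -0.2191, 0.1125]
tcp_rot: [1.914, 1.547, -0.873]
wrist_force: [-0.4, -0.4, -0.8]
finger_gap: 0.0909
```

```bash
python3 look.py 5
```

```text
6.65 [-0.841  0.742  1.441  0.562  1.451 -0.844] [ 0.5265 -0.2191  0.1125]
```

View pics/w5.png

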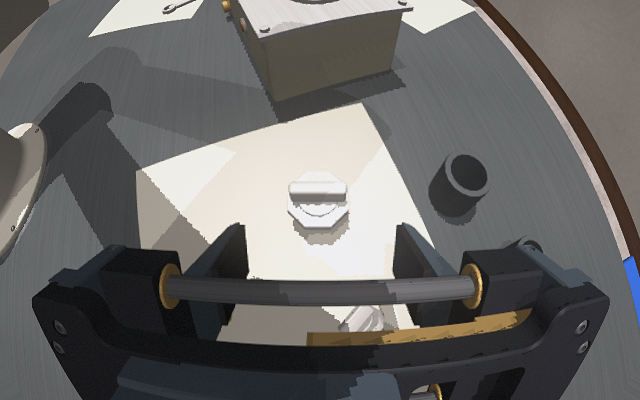

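```bash
cat > ov.py <<'E'
from h import *
def model(C,hx):
    x=np.array([np.cos(hx),np.sin(hx),0]);z=np.array([0,0,1.]);y=np.cross(z,x);P=[]
    for a in np.arange(8)*np.pi/4+np.pi/8:
        rr=.028/np.cos(np.pi/8)
        for zz in(-.005,.005):P.append(C+rr*np.cos(a)*x+rr*np.sin(a)*y+zz*z)
    for zz in(.005,.027):
        for sx in(-1,1):
            for sy in(-1,1):P.append(C+.025*sx*x+.006*sy*y+zz*z)
    return np.array(P)
def overlay(tag,C,hx,box,k,out):
    s=np.load(f"pics/w{tag}.npz");u0,v0,u1,v1=box
    p=cv2.resize(cv2.imread(f"pics/w{tag}.png")[v0:v1,u0:u1],None,fx=k,fy=k,interpolation=cv2.INTER_CUBIC)
    for u,v in proj('wrist',model(C,hx),s): cv2.circle(p,(int((u-u0+.5)*k),int((v-v0+.5)*k)),3,(0,0,255),-1)
    cv2.imwrite(out,p)
E
python3 - <<'E'
from ov import *
overlay(5,np.array([.5402,-.150,.0325]),np.radians(-12),(270,150,370,250),6,"pics/ov5.png")
s=np.load("pics/w5.npz");w=pts('wrist',s['d'],s)
m=(w[...,2]>.052)&(np.hypot(w[...,0]-.54,w[...,1]+.15)<.04)
q=w[m];print(m.sum(),q.mean(0),cv2.minAreaRect(q[:,:2].astype(np.float32)*1000))
E
```

```text
840 [ 0.53837378 -0.15137981  0.05810976] ((538.4974975585938, -150.38644409179688), (11.751862525939941, 48.70813751220703), 77.56319427490234)
```

View pics/ov5.png

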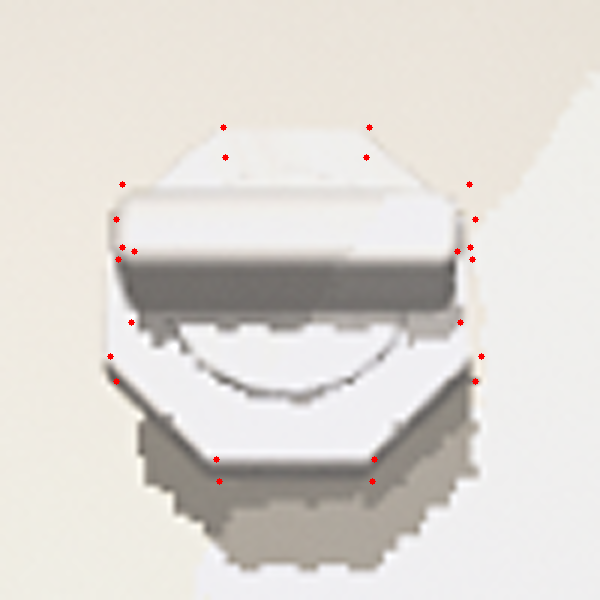

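Run:
```python
from h import *
a=np.radians(77.6);Rm=Rtool([0,0,-1],[np.cos(a),np.sin(a),0])
inc([.5395,-.15,.13],Rm)
```

```text
inc [ 31.   -0.8 -64.3] [-1.4908 -0.5607 -0.557 ] dist 71.4 deg 96.7
```

step_arm:
  increments: [-30,0,-64,-1.491,-0.561,-0.557,1,0,0,-64,-1.491,-0.561,-0.557,1,31,-0.8,-64.3,-1.491,-0.561,-0.557,1,31,-0.8,-64.3,-1.491,-0.561,-0.557,1,31,-0.8,-64.3,-1.491,-0.561,-0.557,1,31,-0.8,-64.3,-1.491,-0.561,-0.557,1,31,-0.8,-64.3,-1.491,-0.561,-0.557,1,31,-0.8,-64.3,-1.491,-0.561,-0.557,1,31,-0.8,-64.3,-1.491,-0.561,-0.557,1,31,-0.8,-64.3,-1.491,-0.561,-0.557,1,31,-0.8,-64.3,-1.491,-0.561,-0.557,1]

```text
time: 8.07
tool_pos: [0.5391, -0.1488, 0.1292]
tcp_rot: [0.174, 1.567, -0.17]
wrist_force: [0.3, -0.2, -0.7]
finger_gap: 0.0913
```

```bash
python3 look.py 6
python3 - <<'E'
from ov import *
a=np.radians(77.6);Rm=Rtool([0,0,-1],[np.cos(a),np.sin(a),0])
inc([.5395,-.15,.04],Rm)
overlay(6,np.array([.5395,-.150,.0325]),np.radians(-12.4),(260,170,380,290),5,"pics/ov6.png")
E
```

```text
8.075 [-0.377  0.502  1.606  0.002  1.037 -1.731] [ 0.5391 -0.1488  0.1292]
inc [89.3 -0.9  0.6] [-0.0021 -0.0027 -0.0022] dist 89.3 deg 0.2
```

View pics/w6.png

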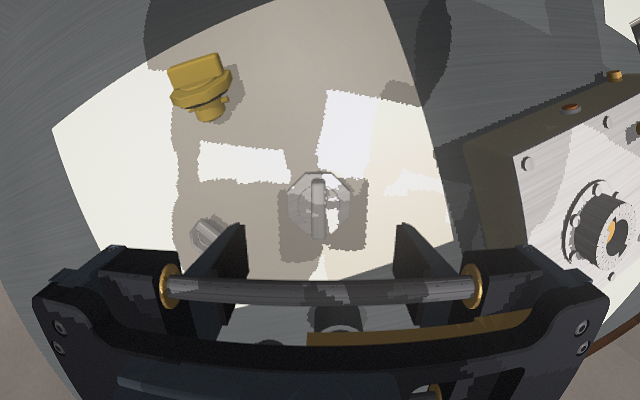

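View pics/ov6.png

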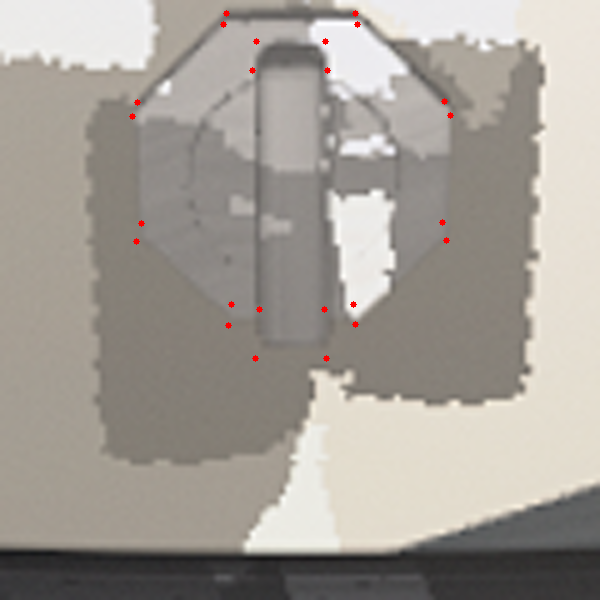

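step_arm:
  increments: [50,-1,0,0,-0.0027,0,1,85,-1,0,0,-0.0027,0,1,89,-1,0,0,-0.0027,0,1,89,-1,0,0,-0.0027,0,1,89,-1,0,0,-0.0027,0,-0.5,89,-1,0,0,-0.0027,0,-1,89,-1,0,0,-0.0027,0,-1,89,-1,0,0,-0.0027,0,-1,89,-1,0,0,-0.0027,0,-1,89,-1,0,0,-0.0027,0,-1,89,-1,0,0,-0.0027,0,-1]
  force: 30

```text
time: 9.5
tool_pos: [0.539, -0.15, 0.0407]
tcp_rot: [0.169, 1.563, -0.168]
wrist_force: [1.2, 0.4, 0.4]
finger_gap: 0.0243
```

```bash
python3 look.py 7
python3 - <<'E'
from ov import *
s=env.get_state();print(s['finger_gap'],s['wrist_force'].round(2),toolT(s).round(4))
a=np.radians(35.7+90);Rm=Rtool([0,0,-1],[np.cos(a),np.sin(a),0])
inc([.585,.0857,.1475+.060+.04],Rm)
E
```

```text
9.5 [-3.790e-01  6.290e-01  1.681e+00  1.000e-03  8.310e-01 -1.736e+00] [ 0.539  -0.15    0.0407]
0.020283697717963595 [-0.18  0.17  0.34] [[ 1.600e-03  2.135e-01  9.769e-01  5.389e-01]
 [ 5.000e-04  9.769e-01 -2.135e-01 -1.500e-01]
 [-1.000e+00  9.000e-04  1.500e-03  4.070e-02]
 [ 0.000e+00  0.000e+00  0.000e+00  1.000e+00]]
inc [-206.6  240.3   -5. ] [-8.383e-01  1.800e-03 -2.000e-04] dist 316.9 deg 48.0
```

View pics/w7.png

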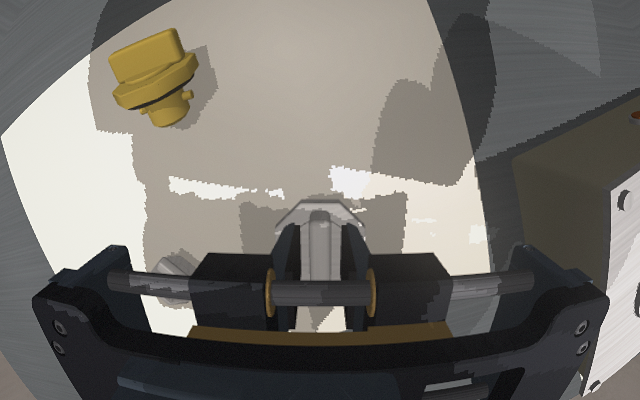

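step_arm:
  increments: [0,0,0,0,0,0,-1,0,0,0,0,0,0,-1,0,0,0,0,0,0,-1,0,0,0,0,0,0,-1]
  force: 40

```text
time: 10.05
tool_pos: [0.5389, -0.15, 0.0407]
tcp_rot: [0.169, 1.563, -0.168]
wrist_force: [-0.9, -0.5, -1.6]
finger_gap: 0.0118
```

step_arm:
  increments: [-60,0,0,0,0,0,-1,-120,0,0,0,0,0,-1,-180,20,0,-0.2,0,0,-1,-190,80,0,-0.4,0,0,-1,-190,140,-2,-0.6,0,0,-1,-190,200,-4,-0.8,0.001,0,-1,-190,240,-5,-0.838,0.002,0,-1,-190,240,-5,-0.838,0.002,0,-1,-190,240,-5,-0.838,0.002,0,-1,-190,240,-5,-0.838,0.002,0,-1]
  force: 50

```text
time: 11.3
tool_pos: [0.5848, 0.0844, 0.2309]
tcp_rot: [-0.486, 1.516, 0.486]
wrist_force: [-0.4, -0.8, -1.8]
finger_gap: 0.0117
```

```bash
python3 look.py 8
python3 - <<'E'
from h import *
s=env.get_state();print(s['finger_gap'],s['wrist_force'].round(2),s['torque'].round(3),toolT(s).round(4))
for n in("scene","top"):
    p,d=env.capture(n);cv2.imwrite(f"pics/{n}8.png",p[:,:,::-1])
p=cv2.imread("pics/scene8.png");cv2.imwrite("pics/s8.png",cv2.resize(p[110:280,260:440],None,fx=3.5,fy=3.5,interpolation=cv2.INTER_CUBIC))
E
```

```text
11.3 [ 0.042  0.43   1.409 -0.     1.303 -2.15 ] [0.5848 0.0844 0.2309]
0.011579724600514926 [-0.25  0.45 -2.38] [ 0.084 -0.029  0.011] [[-4.000e-04 -5.819e-01  8.132e-01  5.849e-01]
 [-0.000e+00  8.132e-01  5.819e-01  8.440e-02]
 [-1.000e+00  2.000e-04 -3.000e-04  2.309e-01]
 [ 0.000e+00  0.000e+00  0.000e+00  1.000e+00]]
```

View pics/w8.png

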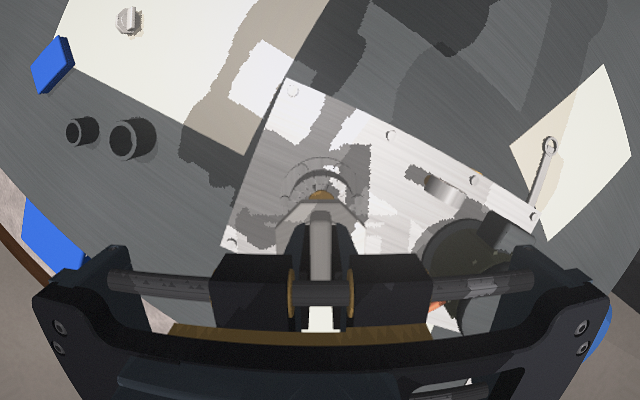

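View pics/s8.png

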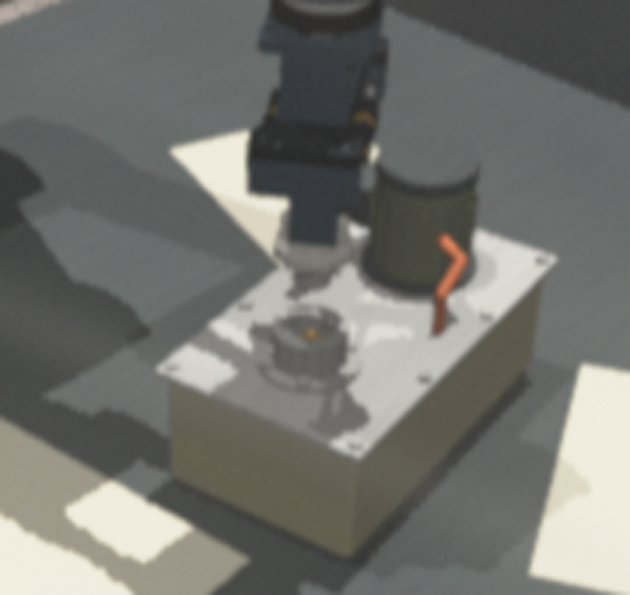

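Run:
```python
from ov import *
s=np.load("pics/w8.npz");T=toolT(s)
C=T[:3,3]+np.array([0,0,-.0082]);F=np.array([.585,.0858,.150])
k=6;u0,v0,u1,v1=260,140,380,260
p=cv2.resize(cv2.imread("pics/w8.png")[v0:v1,u0:u1],None,fx=k,fy=k,interpolation=cv2.INTER_CUBIC)
a=np.radians(np.arange(0,360,6));
for P,c in((model(C,np.radians(35.6)),(0,0,255)),(F+np.c_[.029*np.cos(a),.029*np.sin(a),0*a],(0,160,0)),(F+np.c_[.016*np.cos(a),.016*np.sin(a),0*a],(255,0,0))):
    for u,v in proj('wrist',P,s): cv2.circle(p,(int((u-u0+.5)*k),int((v-v0+.5)*k)),2,c,-1)
cv2.imwrite("pics/ov8.png",p)
w=pts('wrist',s['d'],s)
m=(abs(w[...,2]-.150)<.003)&(np.hypot(w[...,0]-.585,w[...,1]-.086)<.036)
q=w[m][:,:2];r=np.hypot(*(q-F[:2]).T);print(m.sum(),r.max())
from scipy.optimize import least_squares
```

```text
1100 0.029718304161398045
```

View pics/ov8.png

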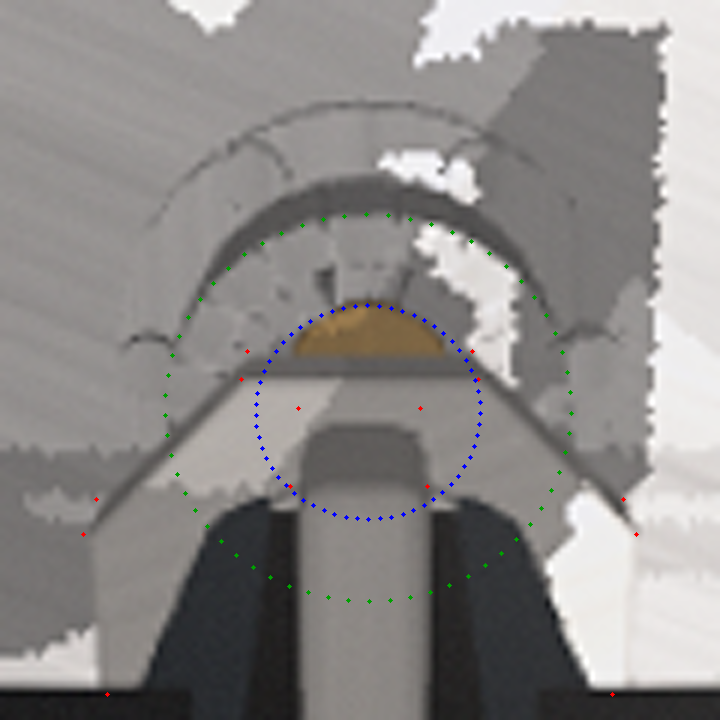

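step_arm:
  increments: [15,1.1,1.1,0,0,0,-1,30,1.1,1.1,0,0,0,-1,36,1.1,1.1,0,0,0,-1,40,1.1,1.1,0,0,0,-1,43,1.1,1.1,0,0,0,-1,43,1.1,1.1,0,0,0,-1]

```text
time: 12.2
tool_pos: [0.5853, 0.087, 0.1879]
tcp_rot: [-0.488, 1.515, 0.488]
wrist_force: [0.7, 0.4, -1.7]
finger_gap: 0.0118
```

```bash
python3 look.py 9
python3 - <<'E'
from h import *
s=env.get_state();print(s['wrist_force'].round(2),s['torque'].round(3),s['tool_pos'].round(4))
p=cv2.imread("pics/w9.png");cv2.imwrite("pics/w9c.png",cv2.resize(p[150:270,250:390],None,fx=5,fy=5,interpolation=cv2.INTER_CUBIC))
E
```

```text
12.2 [ 0.047  0.473  1.463  0.     1.206 -2.147] [0.5853 0.087  0.1879]
[ 0.   -0.3  -1.94] [ 0.101 -0.091 -0.039] [0.5854 0.087  0.1881]
```

View pics/w9c.png

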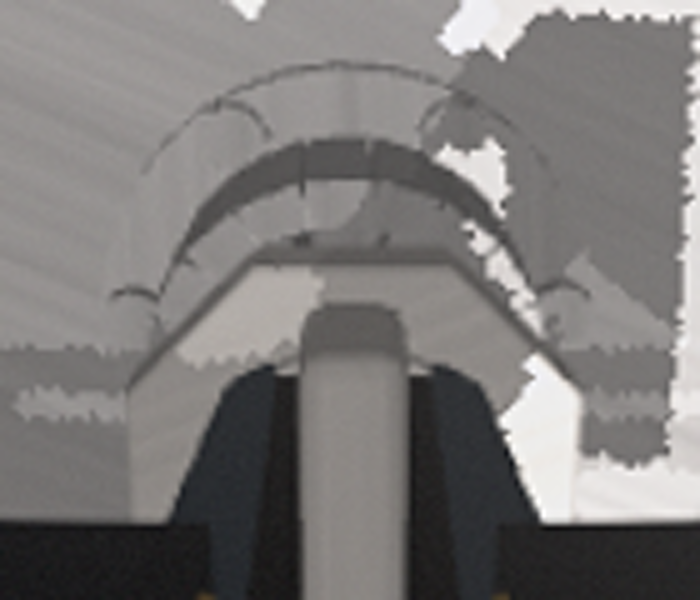

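```bash
cat > ov9.py <<'E'
from ov import *
import sys
tag=sys.argv[1];dz=float(sys.argv[2]);F=np.array([float(sys.argv[3]),float(sys.argv[4]),.150]);sa=float(sys.argv[5])
s=np.load(f"pics/w{tag}.npz");T=toolT(s);ty=T[:3,1];hx=np.arctan2(-ty[0],ty[1]) # cap x = ty-90
C=T[:3,3]+np.array([0,0,-dz])
k=6;u0,v0,u1,v1=260,140,380,260
p=cv2.resize(cv2.imread(f"pics/w{tag}.png")[v0:v1,u0:u1],None,fx=k,fy=k,interpolation=cv2.INTER_CUBIC)
a=np.radians(np.arange(0,360,6));
sl=np.array([[.0205*e*np.cos(sa*np.pi/180)-f*.0055*np.sin(sa*np.pi/180),.0205*e*np.sin(sa*np.pi/180)+f*.0055*np.cos(sa*np.pi/180),0] for e in(-1,1) for f in(-1,1)])
for P,c in((model(C,hx-np.pi*0),(0,0,255)),(F+np.c_[.029*np.cos(a),.029*np.sin(a),0*a],(0,160,0)),(F+sl,(255,0,0))):
    for u,v in proj('wrist',P,s): cv2.circle(p,(int((u-u0+.5)*k),int((v-v0+.5)*k)),2,c,-1)
cv2.imwrite(f"pics/ovf{tag}.png",p);print(np.degrees(hx),C)
E
python3 ov9.py 9 .0082 .585 .0858 35.7
```

```text
35.68382758625634 [0.5852628  0.08696133 0.17974299]
```

View pics/ovf9.png

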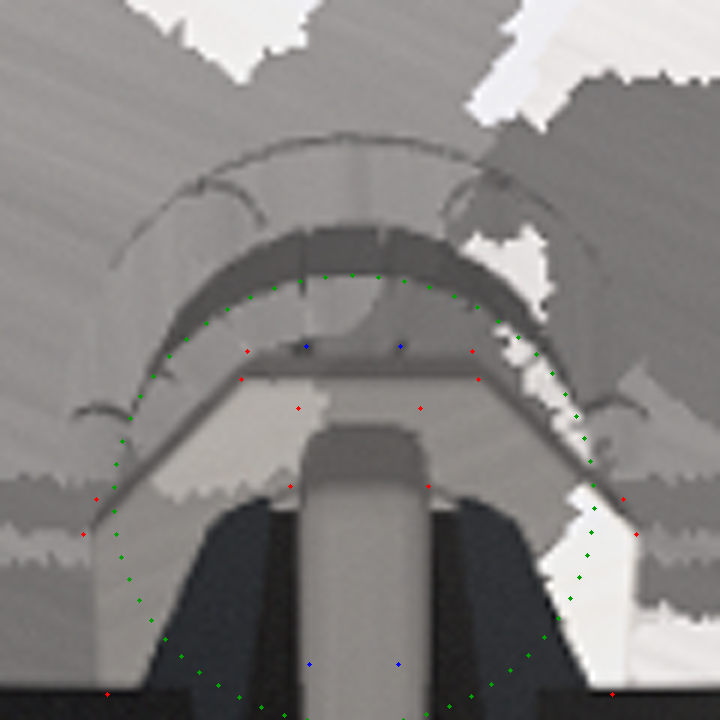

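step_arm:
  increments: [0,-1,-0.5,0,0,0,-1,3,-1,-0.5,0,0,0,-1,5,-1,-0.5,0,0,0,-1,5,-1,-0.5,0,0,0,-1]

```text
time: 12.75
tool_pos: [0.5853, 0.0859, 0.1827]
tcp_rot: [-0.488, 1.516, 0.488]
wrist_force: [-0.8, 0.3, -2.4]
finger_gap: 0.0115
```

step_arm:
  increments: [1,0,0,0,0,0,-1,2,0,0,0,0,0,-1,2.7,0,0,0,0,0,-1,2.7,0,0,0,0,0,-1]

```text
time: 13.25
tool_pos: [0.5854, 0.0858, 0.1802]
tcp_rot: [-0.488, 1.515, 0.488]
wrist_force: [-1.1, -0.8, -3.1]
finger_gap: 0.0115
```

step_arm:
  increments: [1,0,0,0,0,0,-1,1.5,0,0,0,0,0,-1,2,0,0,0,0,0,-1,2,0,0,0,0,0,-1]

```text
time: 13.75
tool_pos: [0.5854, 0.0858, 0.1782]
tcp_rot: [-0.488, 1.515, 0.488]
wrist_force: [-0.7, 0.2, -2.5]
finger_gap: 0.0116
```

step_arm:
  increments: [1,0,0,0,0,0,-1,2,0,0,0,0,0,-1,3,0,0,0,0,0,-1,4,0,0,0,0,0,-1,5,0,0,0,0,0,-1,5,0,0,0,0,0,-1]

```text
time: 14.5
tool_pos: [0.5855, 0.0858, 0.1733]
tcp_rot: [-0.488, 1.515, 0.488]
wrist_force: [-1.5, -1.1, 4.6]
finger_gap: 0.0114
```

Run:
```python
from h import *
s=env.get_state();print(s['wrist_force'].round(2),s['torque'].round(3),s['tool_pos'].round(4),s['finger_gap'])
```

```text
[-1.47 -1.12  4.57] [ 0.078  0.189 -0.009] [0.5855 0.0858 0.1733] 0.011380342439730106
```

step_arm:
  increments: [1.5,0,0,0,0,0,-1,3,0,0,0,0,0,-1,4.5,0,0,0,0,0,-1,6,0,0,0,0,0,-1,7.5,0,0,0,0,0,-1,8,0,0,0,0,0,-1,8,0,0,0,0,0,-1]

```text
time: 15.38
tool_pos: [0.5856, 0.0858, 0.1657]
tcp_rot: [-0.488, 1.515, 0.488]
wrist_force: [-3.4, -1.5, 11.2]
finger_gap: 0.0113
```

Run:
```python
from h import *
s=env.get_state();print(s['wrist_force'].round(2),s['torque'].round(3),s['tool_pos'].round(4),s['finger_gap'])
```

```text
[-3.39 -1.52 11.17] [ 0.024  0.594 -0.011] [0.5856 0.0858 0.1657] 0.011324181409214314
```

step_arm:
  increments: [0,0,-0.5,0,0,0,-1,1,0,-0.5,0,0,0,-1,1.7,0,-0.5,0,0,0,-1,2.2,0,-0.5,0,0,0,-1,2.2,0,-0.5,0,0,0,-1]

```text
time: 16.0
tool_pos: [0.5855, 0.0858, 0.1637]
tcp_rot: [-0.488, 1.514, 0.488]
wrist_force: [-2.3, 0.8, 14.2]
finger_gap: 0.0118
```

Run:
```python
from h import *
s=env.get_state();print(s['wrist_force'].round(2),s['torque'].round(3),s['tool_pos'].round(4),s['finger_gap'])
```

```text
[-2.31  0.78 14.22] [ 0.354  0.445 -0.014] [0.5855 0.0858 0.1637] 0.011785057217650857
```

step_arm:
  increments: [0.4,0,0,0,0,0,-1,0.4,0,0,0,0,0,-1]

```text
time: 16.25
tool_pos: [0.5855, 0.0858, 0.1634]
tcp_rot: [-0.488, 1.514, 0.488]
wrist_force: [-2.9, 0.9, 13.3]
finger_gap: 0.0114
```

step_arm:
  increments: [0,0,0,0.08,0,0,-1,0,0,0,0.16,0,0,-1,0,0,0,0.22,0,0,-1,0,0,0,0.22,0,0,-1]

```text
time: 16.75
tool_pos: [0.5859, 0.0856, 0.1635]
tcp_rot: [-0.315, 1.546, 0.315]
wrist_force: [-0.7, -0.2, 14.1]
finger_gap: 0.0116
```

```bash
cat > st.py <<'E'
from h import *
s=env.get_state();T=toolT(s);print(s['wrist_force'].round(2),s['torque'].round(3),s['tool_pos'].round(4),s['finger_gap'].round(4),'psi',np.degrees(np.arctan2(T[1,1],T[0,1])).round(2),s['joint_pos'].round(3))
E
python3 st.py
```

```text
Traceback (most recent call last):
  File "st.py", line 2, in <module>
    s=env.get_state();T=toolT(s);print(s['wrist_force'].round(2),s['torque'].round(3),s['tool_pos'].round(4),s['finger_gap'].round(4),'psi',np.degrees(np.arctan2(T[1,1],T[0,1])).round(2),s['joint_pos'].round(3))
                                                                                                             ^^^^^^^^^^^^^^^^^^^^^
AttributeError: 'float' object has no attribute 'round'
```

```bash
sed -i "s/s\['finger_gap'\].round(4)/s['finger_gap']/" st.py; python3 st.py
```

```text
[-0.65 -0.17 14.06] [ 0.145  0.068 -0.04 ] [0.5859 0.0856 0.1635] 0.011563000543718992 psi 113.02 [ 0.044  0.499  1.492  0.     1.148 -1.928]
```

step_arm:
  increments: [0,0,0,0.1,0,0,-1,0,0,0,0.2,0,0,-1,0,0,0,0.3,0,0,-1,0,0,0,0.3,0,0,-1]

```text
time: 17.25
tool_pos: [0.5861, 0.0856, 0.1636]
tcp_rot: [-0.079, 1.567, 0.079]
wrist_force: [-0.8, -0.7, 13.8]
finger_gap: 0.0117
```

```bash
python3 st.py
```

```text
[-0.82 -0.69 13.83] [ 0.013 -0.077 -0.028] [0.5861 0.0856 0.1636] 0.011686959631319936 psi 95.79 [ 0.044  0.499  1.492  0.     1.148 -1.628]
```

step_arm:
  increments: [0,0,0,0.12,0,0,-1,0,0,0,0.24,0,0,-1,0,0,0,0.36,0,0,-1,0,0,0,0.48,0,0,-1,0,0,0,0.6,0,0,-1,0,0,0,0.72,0,0,-1,0,0,0,0.82,0,0,-1,0,0,0,0.82,0,0,-1]

```text
time: 18.25
tool_pos: [0.5862, 0.0855, 0.1636]
tcp_rot: [0.563, 1.494, -0.561]
wrist_force: [-0.0, -0.2, 13.1]
finger_gap: 0.0119
```

```bash
python3 st.py
```

```text
[-1.000e-02 -1.900e-01  1.306e+01] [-0.108 -0.165 -0.015] [0.5862 0.0855 0.1636] 0.011869266185521117 psi 48.81 [ 0.044  0.499  1.492 -0.     1.148 -0.808]
```

step_arm:
  increments: [0,0,0,0.08,0,0,-1,0,0,0,0.16,0,0,-1,0,0,0,0.23,0,0,-1,0,0,0,0.23,0,0,-1]

```text
time: 18.75
tool_pos: [0.5862, 0.0855, 0.1637]
tcp_rot: [0.74, 1.439, -0.738]
wrist_force: [-0.1, -1.5, 13.6]
finger_gap: 0.0114
```

```bash
python3 st.py
```

```text
[-0.14 -1.46 13.61] [-0.177 -0.178 -0.039] [0.5862 0.0855 0.1637] 0.011400210430105253 psi 35.66 [ 0.044  0.499  1.492 -0.     1.148 -0.578]
```

Ninety degrees turned with no stop yet. I'll creep on in small steps.

step_arm:
  increments: [0,0,0,0.02,0,0,-1,0,0,0,0.04,0,0,-1,0,0,0,0.04,0,0,-1]

```text
time: 19.12
tool_pos: [0.5861, 0.0855, 0.1636]
tcp_rot: [0.77, 1.428, -0.769]
wrist_force: [-0.6, -1.5, 13.7]
finger_gap: 0.0115
```

```bash
python3 st.py
```

```text
[-0.65 -1.53 13.75] [-0.211 -0.071  0.078] [0.5861 0.0855 0.1636] 0.011520618270666331 psi 33.42 [ 0.044  0.499  1.492 -0.     1.148 -0.539]
```

step_arm:
  increments: [0,0,0,0.02,0,0,-1,0,0,0,0.02,0,0,-1]

```text
time: 19.38
tool_pos: [0.5859, 0.0854, 0.1636]
tcp_rot: [0.786, 1.422, -0.784]
wrist_force: [-0.9, -1.7, 13.7]
finger_gap: 0.0116
```

```bash
python3 st.py
```

```text
[-0.86 -1.72 13.75] [-0.268  0.028  0.114] [0.5859 0.0854 0.1636] 0.011638381170907826 psi 32.28 [ 0.044  0.499  1.492 -0.     1.148 -0.519]
```

step_arm:
  increments: [-1,0,0,0,0,0,-1,-2,0,0,0,0,0,-1,-3,0,0,0,0,0,-1,-4,0,0,0,0,0,-1,-4,0,0,0,0,0,-1]

```text
time: 20.0
tool_pos: [0.5859, 0.0854, 0.1673]
tcp_rot: [0.785, 1.423, -0.784]
wrist_force: [0.3, -1.2, 11.2]
finger_gap: 0.0117
```

```bash
python3 st.py
```

```text
[ 0.29 -1.21 11.23] [-0.267 -0.254  0.087] [0.5859 0.0854 0.1673] 0.011693131029551792 psi 32.3 [ 0.044  0.495  1.488 -0.     1.157 -0.52 ]
```

step_arm:
  increments: [-0.6,0,0,0,0,0,-1,-1,0,0,0,0,0,-1,-1,0,0,0,0,0,-1]

```text
time: 20.38
tool_pos: [0.5858, 0.0854, 0.1678]
tcp_rot: [0.785, 1.423, -0.784]
wrist_force: [3.9, -0.4, 3.1]
finger_gap: 0.0118
```

```bash
python3 st.py
```

```text
[ 3.9  -0.44  3.07] [-0.355 -1.151  0.134] [0.5858 0.0854 0.1678] 0.011779418835681812 psi 32.29 [ 0.044  0.494  1.487 -0.     1.159 -0.519]
```

The force fell sharply and the lift stalled at about 9.6 mm over the rim, so the pins are in the notches. I'll relax slightly and release.

step_arm:
  increments: [0.4,0,0,0,0,0,-1,0.4,0,0,0,0,0,-0.6,0.4,0,0,0,0,0,-0.5,0.4,0,0,0,0,0,-0.5,-40,0,0,0,0,0,-0.5,-80,0,0,0,0,0,-0.5,-80,0,0,0,0,0,-0.5]

```text
time: 21.25
tool_pos: [0.5864, 0.0857, 0.2505]
tcp_rot: [0.786, 1.42, -0.782]
wrist_force: [0.3, -0.5, -0.3]
finger_gap: 0.023
```

```bash
python3 st.py; python3 look.py 10
```

```text
[ 0.33 -0.52 -0.3 ] [ 0.065 -0.088 -0.001] [0.5864 0.0857 0.2505] 0.02303448474703718 psi 32.3 [ 0.044  0.413  1.382  0.     1.342 -0.519]
21.25 [ 0.044  0.413  1.382  0.     1.342 -0.519] [0.5864 0.0857 0.2505]
```

View pics/w10.png

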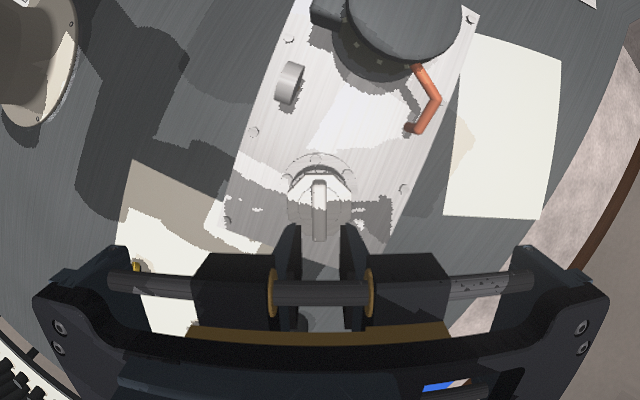

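Run:
```python
from h import *
s=np.load("pics/w10.npz");w=pts('wrist',s['d'],s).reshape(-1,3)
d=np.hypot(w[:,0]-.586,w[:,1]-.0857)
rim=w[(d<.033)&(abs(w[:,2]-.150)<.004)];print('rim',len(rim),np.median(rim[:,2]) if len(rim) else 0)
for nm,lo,hi in(('head',.158,.172),('bar',.180,.193)):
    q=w[(d<.033)&(w[:,2]>lo)&(w[:,2]<hi)];
    c=np.median(q,0);A=np.c_[q[:,:2]-c[:2],np.ones(len(q))];k=np.linalg.lstsq(A,q[:,2],rcond=None)[0]
    print(nm,len(q),q.mean(0).round(4),np.median(q[:,2]).round(4),'tilt',np.degrees(np.hypot(k[0],k[1])).round(2))
    if nm=='bar':print(cv2.minAreaRect(q[:,:2].astype(np.float32)*1000))
```

```text
rim 170 0.14940758646019225
head 2423 [0.5844 0.089  0.1656] 0.1651 tilt 1.09
bar 879 [0.585  0.0879 0.1861] 0.1863 tilt 1.05
((585.5177612304688, 86.88142395019531), (11.614734649658203, 49.54764938354492), 32.4796142578125)
```

```bash
python3 -c "
from workcell import env
print(env.hand_in(), env.get_state()['time'])"
```

```text
the job is handed in; nothing more can be done
the job is handed in; nothing more can be done
```

The filler cap is locked in the neck and the job is handed in, at about 21 s of robot time. The hand-in gave no verdict.

I picked the cap up by its head flats, stood it on its nose and re-gripped it across the bar. Its pins entered the slots without catching. I pushed it down against the spring and turned it 90° plus about 3° clockwise to the stop, where it lifted into the notches.

- **Forces:** The highest push I read while seating was about 17 N, against the 70 N limit, and the turning torque stayed under 0.15 N m. These are readings at the end of each move, not a continuous record.
- **Lock:** Lifting the cap after the turn met firm resistance at about 9.6 mm over the rim.
- **After letting go:** The last wrist picture puts the head middle about 9.5 to 10 mm above the rim. Tilt reads about 1°, and the bar centre is about 1 mm off the neck's axis.
- **Clear of the cap:** The gripper was about 80 mm above its release height and the wrist force read near zero.
- **Bystanders:** I steered clear of the sleeves, box and spanner and no move was meant to touch them. I did not re-measure their positions at the end.

One small disagreement: the cameras and the arm's own readings differed by 1 to 1.5 mm, within the stated calibration. No check failed.

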